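Fold down the carrying handle and hold the parts case open

TASK

The steel carrying handle of the parts case is sticking up in the way of the lid: swing it forward and down until it rests fully in the two catches on the front of the case. Then lift the orange lid, which has a grey tab at its front, to 45 degrees, so that the parts inside can be reached, and finish while still holding it there with the gripper, because it falls shut if let go. Leave the tub, mug, tape roll and brass slug where they stand.

Things in the scene. Friction and masses are not known exactly. Their poses are not given: they have to be found in the camera images.
- case: black plastic parts case fixed to the bench, 180 mm deep (x) by 240 mm wide (y) by 110 mm high without the lid; origin at the centre of its underside, z up, its front (with the catches) faces its -x, towards the robot. Two steel catches, 14 mm wide, stand out 71 mm from the front at y = -100 and +100 mm, their upturned ends reaching 91 mm above the bench.
- carry_handle (a joint): angle of the steel carrying handle in rad: 0 = lying level to the front, in its catches; 1.57 = straight up above the case; starts between 1.0 and 1.7. The pivot is stiff (about 0.3 N m of friction): the handle stays where it is left. End stops at 0 (lying in the catches) and 1.9.
- handle_pivot (a point): middle of the handle's pivot axis, 85 mm above the case's underside, at its centre; the axis runs along the case's y.
- handle_bar (a point): middle of the handle's straight round cross bar: 10 mm thick, 268 mm long, parallel to the case's y, 145 mm from the pivot axis. Joined at both ends to the pivot by 10 mm round arms that pass outside the case. In the catches it lies 85 mm above the bench and 55 mm in front of the case's front face.
- lid (a joint): opening angle of the orange lid (186 by 246 by 12 mm, top 123 mm above the bench when shut, a raised panel in its middle 126 mm) in rad: 0 = shut, 0.785 = 45 degrees, end stop at 1.4. Falls shut from any angle when let go (no stay, almost no friction; lid about 0.3 kg, some 1.6 N at the tab).
- lid_hinge (a point): middle of the lid's hinge axis, on the far (+x) top edge of the case, 110 mm above its underside; the axis runs along the case's y.
- lid_tab (a point): point at mid-width and mid-thickness of the grey plastic tab on the lid's front edge, 13 mm inside its outer end. The tab is 22 mm wide (along the case's y), 14 mm thick and stands out 34 mm from the lid's front edge, in the lid's plane. The point is 204 mm from the hinge axis along the lid and 7 mm above it when shut.
- glue_tub: white round tub with a blue cap, 68 mm across, 115 mm high, loose; origin at the centre of its underside. Leave alone.
- mug: brown-red mug, 76 mm across with a handle on its +y side, 90 mm high, loose; origin at the centre of its underside. Leave alone.
- tape_roll: roll of tape lying flat, 84 mm across, 38 mm high, loose; origin at the centre of its underside. Leave alone.
- brass_slug: short brass cylinder, 38 mm across, 45 mm high, loose; origin at the centre of its underside. Leave alone.

How it is judged:
On the way, in this order (a step that is already met when the one before it is completed fails the run):
1. the carrying handle is swung down into its catches while the lid is still shut (value of joint carry_handle below 0.08 rad and value of joint lid below 0.1 rad), for 0.2 s.
2. the lid is lifted to 45 degrees and held by the gripper (value of joint lid between 0.655 and 0.915 rad and value of joint carry_handle below 0.1 rad and contact force between lid and the fingers above 0.3 N and velocity of joint lid between -0.1 and 0.1 rad/s), for 0.3 s.
At the end, for the whole second after the job is handed in: The carrying handle lies in its catches (joint below 0.1 rad), the lid stands at 45 degrees within 7.4 degrees (0.655 to 0.915 rad), still, with the gripper's fingers in contact with it and carrying it; tub, mug, tape roll and brass slug stand within 20 mm of where they were (all of step 2 and distance of each of glue_tub, mug, tape_roll, brass_slug from where it was at the start of the episode below 0.02 m and angle between each of glue_tub, mug, tape_roll, brass_slug's own z axis and vertical below 0.2 rad); the arm keeps its last pose, push and grip.
It fails at once if the lid is lifted while the carrying handle still stands up in its way (value of joint lid above 0.25 rad and value of joint carry_handle above 0.5 rad).
It fails at once if the glue tub is pushed away or tipped over (distance of glue_tub from where it was at the start of the episode above 0.03 m or angle between glue_tub's own z axis and vertical above 0.5 rad).
It fails at once if the mug is pushed away or tipped over (distance of mug from where it was at the start of the episode above 0.03 m or angle between mug's own z axis and vertical above 0.5 rad).
It fails at once if the tape roll is pushed away or tipped over (distance of tape_roll from where it was at the start of the episode above 0.03 m or angle between tape_roll's own z axis and vertical above 0.5 rad).
It fails at once if the brass slug is pushed away or tipped over (distance of brass_slug from where it was at the start of the episode above 0.03 m or angle between brass_slug's own z axis and vertical above 0.5 rad).
It also fails if it takes over 53 s, if anything falls off the work surface, if the arm or the gripper's body presses on something with over 40 N, if the wrist force passes 120 N, or if a joint passes its speed limit or range.

ROBOT

A 6-joint arm with a two-finger parallel gripper is mounted at the origin on the work surface. World frame = base frame: x ahead of the robot, y to its left, z up, the work surface at z = 0. Lengths are in m, angles in rad, forces in N, time in s.
With the tool pointing down it reaches from about 0.35 to 0.975 m from the base axis. Payload 4.9 kg.
Tool frame: the origin (TCP) lies at the very end of the fingers, on their centre line; the grasp point (between the pads) lies 19 mm behind it (ctrl.grasp_offset is the distance from the TCP to the grasp point, in m); z points along the fingers, y is the line along which they close (so a half turn about z gives the same grasp; the last joint's range is limited). The gripper opens to 85 mm and grips with 20 to 120 N. Pads are 22 mm wide; open, the fingers measure 114 mm over their backs; the gripper's body (76 mm by 85 mm) begins 54 mm behind the grasp point. The pads swing forward as they close: fully open they stand 13 mm farther back than shut.
Start: joints at [-1.259, 0.053, 1.613, -0, 1.476, -0.119], TCP at [0.261, -0.568, 0.231] pointing down, gripper open.
Joint ranges: [-3.01, 3.01], [-1.01, 2.22], [0.06, 2.58], [-1.02, 4.17], [0.09, 2.62], [-3.14, 3.14]. Speed limits (rad/s): [2.57, 2.57, 3.14, 3.14, 3.14, 3.14].

INTERFACE

Orientations are given as a rotation vector (axis times angle).
In Python, from station import ctrl, optics gives the robot as it stands.
- The arm moves only by the shell command python3 -m handwheel 'ROWS' [OPENING] [FORCE]. ROWS is JSON, a list of rows, each an object of numbers: "tx", "ty", "tz": the shift along the tool's x, y, z in mm; "roll": the turn about the tool's z in rad. A call has 1 to 12 rows; each row shifts and turns the commanded pose from where the row before left it, along the tool's axes as they then stand; what a row does not reach is not made up. A row lasts 1/12 s, in which the tool goes at most 41.7 mm and 7.16 degrees, less where a joint would pass 70% of its speed; a pose out of reach is approached as far as the arm can. A call with a gripper value outside its range is refused whole. OPENING is the finger opening in mm, from 0 to 85.4, set as the call begins (- or left out, the last holds). The fingers move at their own pace and stop on an object; FORCE is the grip in N (left out, the last holds). Time passes only in rows, so rows that do not move let the fingers close. It gives the time, the measured TCP pose, the force, the opening and the grip force at its end, in the units of the state.
- ctrl.get_obs(): the state, without advancing time (a new reading comes with each control period).
- optics.get_image(name): name is "scene" or "side" or "wrist"; returns (picture, depth): 480x640x3 uint8, red, green, blue; 480x640 float32, m along the optical axis (not along the pixel's ray), 0 where there is no reading.
- optics.camera_params(name): a dict with "mtx" (3x3 intrinsics, pixels), "extrinsics" (4x4, takes a point from camera to world coordinates); the wrist camera has in their place "tool_from_camera" (4x4, takes a point from camera to tool coordinates, whose origin is the TCP and whose axes are the flange's). Camera axes: x right, y down, z forward; pixel columns grow to the right and rows downward; lengths in m; the calibration is good to about 2 mm. A picture is of the moment at which its call begins: read the wrist's pose just before it. camera_params takes no time and is no camera call.
- ctrl.finish_job(): hands the job in; it is judged then, once.
The state is a dict: "t": time; "q": joint angles; "dq": joint speeds; "effort": joint torques, N m; "tool_pos": TCP position; "tool_rot": TCP orientation; "contact_force": force on the tool from outside, world axes, zero at the start; "wrist_torque": the same for the moment, N m; "opening": finger opening in m; "grip_force": force on a finger pad.
Only numpy, scipy, OpenCV 4.12 (cv2) and the standard library are available. Lean on these libraries where they do the work, as an engineer would, in place of code of your own. Each camera call takes 0.05 s, during which the arm holds its last target. There are 200 camera calls.

## Working session

There is one attempt and no reset: what is moved stays moved. The work goes in short steps, Python scripts to look and compute and a shell command to move; the robot and the scene stay as the last step left them, time stands still between calls to the robot, and variables do not carry over. Pictures are saved under pics/ and viewed, at most 10 in all, crops included, and the job is handed in when it is done.

```bash
ls; mkdir -p pics; python3 - <<'E'
from station import ctrl, optics
import cv2,numpy as np
o=ctrl.get_obs();print(o)
ims=[]
for n in("scene","side"):
    p,d=optics.get_image(n);np.savez(f"pics/{n}0.npz",p=p,d=d);cv2.imwrite(f"pics/{n}0.png",p[:,:,::-1])
    c=optics.camera_params(n);print(n,np.round(c["mtx"],1).tolist(),np.round(c["extrinsics"],3).tolist())
print(optics.camera_params("wrist"),ctrl.grasp_offset)
E
```

```text
pics
{'t': 0.0, 'q': array([-1.25902492e+00,  5.33536235e-02,  1.61429095e+00,  2.43138316e-06,
        1.47601802e+00, -1.19010720e-01]), 'dq': array([-0.00066939,  0.00081031,  0.00026547,  0.00086506,  0.00097019,
       -0.00157851]), 'effort': array([-1.66630281e-03, -3.93687308e+01, -3.70181894e+01, -5.90440413e-05,
        7.14452079e-03, -5.33816618e-06]), 'tool_pos': array([ 0.26078983, -0.56730131,  0.23006686]), 'tool_rot': array([-3.06698663e+00, -6.71010181e-01,  3.08904431e-04]), 'contact_force': array([ 0.43574815,  0.33816749, -0.50855464]), 'wrist_torque': array([-0.05731619, -0.03344024, -0.0102779 ]), 'grip_force': 0.0, 'opening': 0.08535601791652359}
scene [[537.4, 0.0, 326.6], [0.0, 537.4, 244.1], [0.0, 0.0, 1.0]] [[0.849, 0.437, -0.296, 0.928], [0.528, -0.706, 0.473, -0.509], [-0.002, -0.558, -0.83, 1.044], [0.0, 0.0, 0.0, 1.0]]
side [[462.2, 0.0, 325.0], [0.0, 462.2, 240.3], [0.0, 0.0, 1.0]] [[-0.965, -0.165, 0.203, 0.415], [-0.261, 0.646, -0.717, 0.732], [-0.012, -0.745, -0.667, 0.767], [0.0, 0.0, 0.0, 1.0]]
{'mtx': array([[386.68895317,   0.        , 322.46891777],
       [  0.        , 386.68895317, 237.01939316],
       [  0.        ,   0.        ,   1.        ]]), 'tool_from_camera': array([[-3.78982864e-04, -9.62800426e-01, -2.70213242e-01,
         6.89806577e-02],
       [ 9.99999124e-01, -2.21183822e-05, -1.32372101e-03,
         2.06166389e-04],
       [ 1.26850247e-03, -2.70213507e-01,  9.62799591e-01,
        -1.43722729e-01],
       [ 0.00000000e+00,  0.00000000e+00,  0.00000000e+00,
         1.00000000e+00]])} 0.0187
```

View pics/scene0.png

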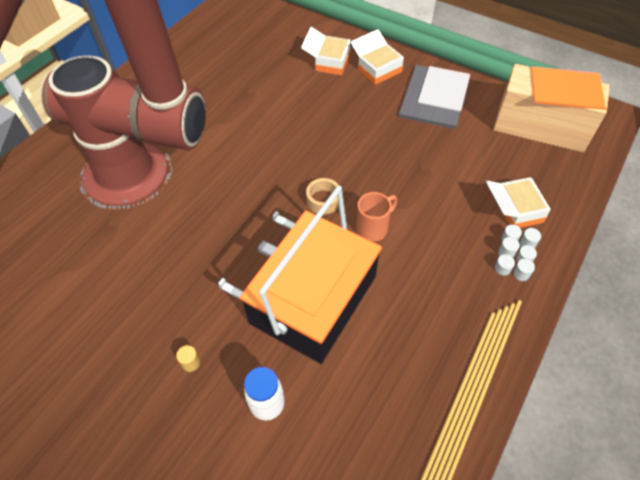

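View pics/side0.png

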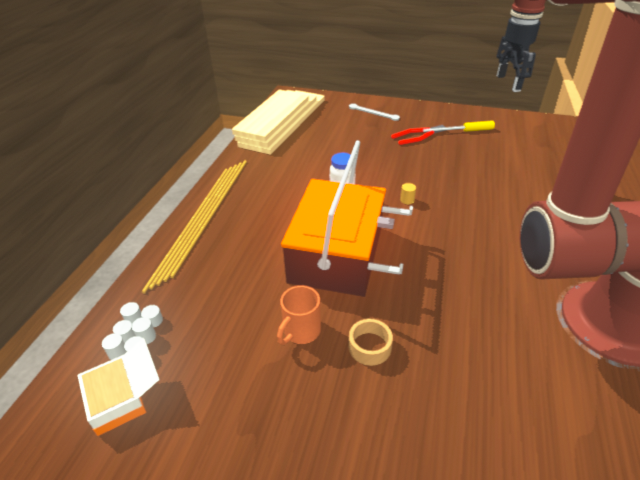

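The scene view shows the lid around (315,265), with the handle up from (265,290) to (340,190). The tape is at (323,195), the mug at (375,215), the slug at (188,358) and the tub at (264,392). The side view agrees. Next I'll measure.

```bash
cat > h.py <<'E'
import numpy as np,cv2
from station import ctrl,optics
def cloud(n,p=None,d=None,T=None):
    c=optics.camera_params(n);K=c["mtx"]
    T=c["extrinsics"] if T is None else T
    v,u=np.mgrid[:480,:640]
    P=np.stack([(u-K[0,2])/K[0,0]*d,(v-K[1,2])/K[1,1]*d,d],-1)
    return P@T[:3,:3].T+T[:3,3]
E
python3 - <<'E'
from h import *
for n in("scene","side"):
    f=np.load(f"pics/{n}0.npz");p,d=f["p"],f["d"];W=cloud(n,p,d);ok=d>0
    hsv=cv2.cvtColor(p,cv2.COLOR_RGB2HSV);H,S,V=[hsv[...,i].astype(int) for i in range(3)]
    roi=ok&(W[...,0]>.25)&(W[...,0]<.95)&(abs(W[...,1])<.45)
    m=roi&(H>5)&(H<18)&(S>180)&(V>150)&(W[...,2]>.112)&(W[...,2]<.135)
    r=cv2.minAreaRect(W[m][:,:2].astype(np.float32));print(n,"lid",m.sum(),r,W[m][:,2].mean(),np.percentile(W[m][:,2],[5,50,95]))
    print(np.round(cv2.boxPoints(r),3).tolist())
    b=roi&(S<70)&(W[...,2]>.14)&(V>90);q=W[b];q=q[q[:,2]>np.percentile(q[:,2],95)-.02]
    print("bar",len(q),q.mean(0),q[q[:,1].argmin()],q[q[:,1].argmax()])
    g=roi&(S<70)&(W[...,2]>.04)&(W[...,2]<.14);N,L,st,ce=cv2.connectedComponentsWithStats(g.astype(np.uint8))
    for i in range(1,N):
        if st[i,4]>30: print("grey",st[i].tolist(),W[L==i].mean(0).round(3))
    lo=roi&(W[...,2]>.02);N,L,st,ce=cv2.connectedComponentsWithStats(lo.astype(np.uint8))
    for i in range(1,N):
        if st[i,4]>60:
            q=W[L==i];print("obj",st[i].tolist(),np.percentile(q,2,axis=0).round(3),np.percentile(q,98,axis=0).round(3))
E
```

```text
scene lid 290 ((0.6093593239784241, -0.057648301124572754), (0.1873486489057541, 0.23931246995925903), 1.4663915634155273) 0.11866112746121381 [0.11358996 0.1190098  0.12329551]
[[0.5130000114440918, 0.05999999865889549], [0.5189999938011169, -0.18000000715255737], [0.7059999704360962, -0.17499999701976776], [0.699999988079071, 0.06400000303983688]]
bar 735 [ 0.59268984 -0.06408329  0.23133778] [ 0.59828878 -0.19313313  0.2188259 ] [0.58409057 0.08464221 0.22908775]
grey [486, 182, 58, 37, 689] [0.874 0.38  0.057]
grey [536, 190, 10, 15, 35] [0.935 0.437 0.05 ]
grey [273, 212, 21, 17, 156] [0.467 0.042 0.08 ]
grey [341, 219, 6, 10, 40] [0.603 0.078 0.125]
grey [524, 229, 9, 10, 36] [0.945 0.329 0.042]
grey [503, 238, 16, 13, 113] [0.923 0.279 0.042]
grey [258, 241, 18, 16, 173] [ 0.5   -0.058  0.122]
grey [244, 261, 133, 97, 1355] [ 0.647 -0.134  0.071]
grey [219, 279, 23, 20, 186] [ 0.473 -0.158  0.08 ]
grey [244, 380, 39, 36, 562] [ 0.672 -0.309  0.076]
obj [219, 179, 163, 182, 13452] [ 0.462 -0.182  0.027] [0.701 0.166 0.233]
obj [486, 182, 60, 43, 1575] [0.825 0.341 0.023] [0.946
[... 983 characters left out ...]
79]
grey [378, 216, 16, 13, 146] [ 0.5   -0.054  0.121]
grey [317, 249, 14, 21, 160] [0.604 0.078 0.1  ]
grey [367, 262, 36, 12, 242] [0.48  0.044 0.079]
grey [132, 318, 19, 15, 194] [0.92  0.281 0.042]
grey [109, 335, 14, 15, 79] [0.944 0.331 0.042]
grey [88, 338, 72, 73, 1538] [0.86  0.385 0.059]
grey [80, 381, 7, 19, 60] [0.935 0.437 0.05 ]
obj [282, 141, 131, 150, 10061] [ 0.48  -0.276  0.028] [0.694 0.082 0.232]
obj [402, 183, 14, 16, 188] [ 0.456 -0.325  0.021] [ 0.49  -0.288  0.046]
obj [278, 286, 43, 59, 1862] [0.585 0.146 0.022] [0.656 0.248 0.091]
obj [80, 305, 81, 112, 4344] [0.823 0.237 0.023] [0.947 0.447 0.071]
obj [349, 319, 44, 42, 816] [0.441 0.152 0.021] [0.519 0.232 0.04 ]
```

Measured: case centre is about (0.608,-0.054) with yaw about 0.027, and handle angle about 1.45. I'll grip the bar 50 mm off its middle with the fingers closing along x, then swing it along the arc.

```bash
cat >> h.py <<'E'
from scipy.spatial.transform import Rotation as R
C=np.array([.608,-.054]);YAW=.027
def w(cx,cy,z): # case frame -> world
    c,s=np.cos(YAW),np.sin(YAW);return np.array([C[0]+c*cx-s*cy,C[1]+s*cx+c*cy,z])
def to(P):  # shift in tool axes (mm) from the present TCP to world point P
    o=ctrl.get_obs();M=R.from_rotvec(o["tool_rot"]).as_matrix()
    print("t",round(o["t"],2),"tcp",o["tool_pos"].round(4),"xang",round(np.arctan2(M[1,0],M[0,0]),3),"zz",M[2,2].round(4),"shift",(M.T@(np.array(P)-o["tool_pos"])*1000).round(1))
E
python3 -m handwheel '[{"tz":-12,"roll":-0.1167},{"tz":-12,"roll":-0.1167},{"tz":-12,"roll":-0.1167},{"tz":-12,"roll":-0.1167},{"tz":-12,"roll":-0.1167},{"tz":-12,"roll":-0.1167},{"tz":-12,"roll":-0.1167},{"tz":-12,"roll":-0.1167},{"tz":-12,"roll":-0.1167},{"tz":-12,"roll":-0.1167},{},{}]' 50
python3 -c "
from h import *
P=w(-.017,-.05,.35);print(P);to(P)"
```

```text
[ 0.59235603 -0.10444072  0.35      ]
t 0.1 tcp [ 0.2608 -0.5674  0.2302] xang 0.431 zz -1.0 shift [ 494.6 -282.4 -119.2]$[0]: bad value
```

```bash
python3 -m handwheel '[{"tx":0,"ty":0,"tz":-12,"roll":-0.1167}]' 50; python3 -m handwheel --help | head -20
```

```text
t: 0.18
tool_pos: [0.2604, -0.5661, 0.2395]
tool_rot: [-3.017, -0.85, 0.0]
contact_force: [0.0, -0.3, -0.2]
opening: 0.0751
grip_force: 0.0invalid input: not JSON, or not a number
```

```bash
python3 -m handwheel '[{"tx":0,"ty":0,"tz":-12,"roll":-0.1167},{"tx":0,"ty":0,"tz":-12,"roll":-0.1167},{"tx":0,"ty":0,"tz":-12,"roll":-0.1167},{"tx":0,"ty":0,"tz":-12,"roll":-0.1167},{"tx":0,"ty":0,"tz":-12,"roll":-0.1167},{"tx":0,"ty":0,"tz":-12,"roll":-0.1167},{"tx":0,"ty":0,"tz":-12,"roll":-0.1167},{"tx":0,"ty":0,"tz":-12,"roll":-0.1167},{"tx":0,"ty":0,"tz":-12,"roll":-0.1167},{"tx":0,"ty":0,"tz":0,"roll":0},{"tx":0,"ty":0,"tz":0,"roll":0}]' 50
python3 -c "
from h import *
P=w(-.017,-.05,.35);print(P);to(P)"
```

```text
t: 1.1
tool_pos: [0.261, -0.568, 0.3515]
tool_rot: [2.194, 2.248, -0.001]
contact_force: [1.3, 0.4, 0.3]
opening: 0.05
grip_force: 0.0
[ 0.59235603 -0.10444072  0.35      ]
t 1.1 tcp [ 0.261  -0.568   0.3515] xang 1.595 zz -1.0 shift [455.5 342.4   1.2]
```

```bash
python3 -m handwheel '[{"tx":32,"ty":24,"tz":0,"roll":0},{"tx":32,"ty":24,"tz":0,"roll":0},{"tx":32,"ty":24,"tz":0,"roll":0},{"tx":32,"ty":24,"tz":0,"roll":0},{"tx":32,"ty":24,"tz":0,"roll":0},{"tx":32,"ty":24,"tz":0,"roll":0},{"tx":32,"ty":24,"tz":0,"roll":0},{"tx":32,"ty":24,"tz":0,"roll":0},{"tx":32,"ty":24,"tz":0,"roll":0},{"tx":32,"ty":24,"tz":0,"roll":0},{"tx":32,"ty":24,"tz":0,"roll":0},{"tx":32,"ty":24,"tz":0,"roll":0}]' >/dev/null
python3 -m handwheel '[{"tx":30,"ty":24,"tz":0,"roll":0},{"tx":30,"ty":24,"tz":0,"roll":0},{"tx":12,"ty":6,"tz":0,"roll":0},{"tx":0,"ty":0,"tz":0,"roll":0},{"tx":0,"ty":0,"tz":0,"roll":0},{"tx":0,"ty":0,"tz":0,"roll":0}]'
python3 - <<'E'
from h import *
P=w(-.017,-.05,.35);to(P)
o=ctrl.get_obs();p,d=optics.get_image("wrist");cv2.imwrite("pics/w1.png",p[:,:,::-1])
T=np.eye(4);T[:3,:3]=R.from_rotvec(o["tool_rot"]).as_matrix();T[:3,3]=o["tool_pos"]
W=cloud("wrist",p,d,T@optics.camera_params("wrist")["tool_from_camera"])
hsv=cv2.cvtColor(p,cv2.COLOR_RGB2HSV)
m=(d>0)&(hsv[...,1]<70)&(hsv[...,2]>90)&(W[...,2]>.19)&(W[...,2]<.25)&(abs(W[...,0]-.59)<.05)
q=W[m];print(len(q))
if len(q):
  l=cv2.fitLine(q.astype(np.float32),cv2.DIST_HUBER,0,.01,.01).ravel();print("line",l,np.percentile(q,[2,50,98],axis=0).round(4).tolist())
  k=abs(q[:,1]+.104)<.02;print("near grasp",k.sum(),q[k].mean(0) if k.any() else"")
E
```

```text
t: 2.6
tool_pos: [0.5899, -0.1037, 0.3505]
tool_rot: [-2.193, -2.248, 0.002]
contact_force: [1.2, -0.2, 0.6]
opening: 0.0502
grip_force: 0.0
t 2.6 tcp [ 0.5899 -0.1037  0.3505] xang 1.596 zz -1.0 shift [-0.8  2.5  0.5]
4938
line [-2.6630472e-02  9.9964535e-01 -2.2826299e-04  5.9124553e-01
 -4.9751081e-02  2.3436300e-01] [[0.5852, -0.1855, 0.2305], [0.5912, -0.0594, 0.2342], [0.5985, 0.0357, 0.2361]]
near grasp 764 [ 0.59216572 -0.10344411  0.23403485]
```

View pics/w1.png

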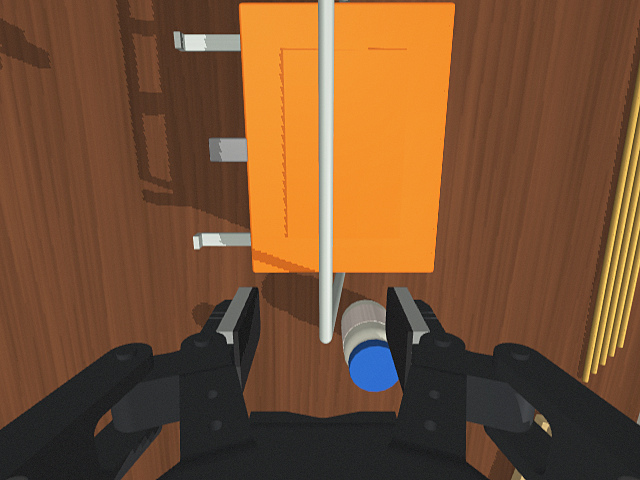

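The wrist view shows the bar vertical at column 327, midway between the fingers (240 and 400), and the tab at (228,150). I'll descend and grip.

```bash
python3 -m handwheel '[{"tx":0,"ty":2,"tz":35,"roll":0},{"tx":0,"ty":0,"tz":35,"roll":0},{"tx":0,"ty":0,"tz":35,"roll":0},{"tx":0,"ty":0,"tz":25,"roll":0},{"tx":0,"ty":0,"tz":9,"roll":0},{"tx":0,"ty":0,"tz":0,"roll":0},{"tx":0,"ty":0,"tz":0,"roll":0}]'
python3 -m handwheel '[{"tx":0,"ty":0,"tz":0,"roll":0},{"tx":0,"ty":0,"tz":0,"roll":0},{"tx":0,"ty":0,"tz":0,"roll":0},{"tx":0,"ty":0,"tz":0,"roll":0},{"tx":0,"ty":0,"tz":0,"roll":0},{"tx":0,"ty":0,"tz":0,"roll":0},{"tx":0,"ty":0,"tz":0,"roll":0},{"tx":0,"ty":0,"tz":0,"roll":0}]' 0 30
python3 - <<'E'
from h import *
P=w(-.017,-.05,.211);to(P)
# arc: 24 steps from 1.453 to 0
a=np.linspace(1.453,0,25);x=-.145*np.cos(a);z=.145*np.sin(a)
for i in range(24): print(round((x[i+1]-x[i])*1000,1),round(-(z[i+1]-z[i])*1000,1),end="; ")
E
```

```text
t: 3.23
tool_pos: [0.5927, -0.1037, 0.2134]
tool_rot: [2.192, 2.249, 0.001]
contact_force: [0.5, 1.2, 0.4]
opening: 0.0498
grip_force: 0.0
t: 3.9
tool_pos: [0.5934, -0.1031, 0.2146]
tool_rot: [2.189, 2.249, 0.001]
contact_force: [-1.7, 0.1, 5.9]
opening: 0.0088
grip_force: 29.4
t 3.9 tcp [ 0.5934 -0.1031  0.2146] xang 1.598 zz -1.0 shift [-1.3 -1.   3.6]
-8.7 1.3; -8.6 1.8; -8.5 2.3; -8.3 2.8; -8.1 3.3; -7.9 3.8; -7.7 4.3; -7.4 4.8; -7.1 5.2; -6.8 5.6; -6.4 6.0; -6.0 6.4; -5.6 6.7; -5.2 7.1; -4.8 7.4; -4.3 7.6; -3.8 7.9; -3.4 8.1; -2.9 8.3; -2.4 8.5; -1.8 8.6; -1.3 8.7; -0.8 8.7; -0.3 8.8;
```

```bash
python3 -m handwheel '[{"tx":0,"ty":-8.7,"tz":1.3,"roll":0},{"tx":0,"ty":-8.6,"tz":1.8,"roll":0},{"tx":0,"ty":-8.5,"tz":2.3,"roll":0},{"tx":0,"ty":-8.3,"tz":2.8,"roll":0},{"tx":0,"ty":-8.1,"tz":3.3,"roll":0},{"tx":0,"ty":-7.9,"tz":3.8,"roll":0},{"tx":0,"ty":-7.7,"tz":4.3,"roll":0},{"tx":0,"ty":-7.4,"tz":4.8,"roll":0},{"tx":0,"ty":-7.1,"tz":5.2,"roll":0},{"tx":0,"ty":-6.8,"tz":5.6,"roll":0},{"tx":0,"ty":0,"tz":0,"roll":0}]'
```

```text
t: 4.82
tool_pos: [0.511, -0.105, 0.1748]
tool_rot: [-2.189, -2.248, 0.005]
contact_force: [-1.4, -4.0, -2.2]
opening: 0.0086
grip_force: 30.5
```

```bash
python3 -m handwheel '[{"tx":0,"ty":-6.4,"tz":6.0,"roll":0},{"tx":0,"ty":-6.0,"tz":6.4,"roll":0},{"tx":0,"ty":-5.6,"tz":6.7,"roll":0},{"tx":0,"ty":-5.2,"tz":7.1,"roll":0},{"tx":0,"ty":-4.8,"tz":7.4,"roll":0},{"tx":0,"ty":-4.3,"tz":7.6,"roll":0},{"tx":0,"ty":-3.8,"tz":7.9,"roll":0},{"tx":0,"ty":0,"tz":0,"roll":0}]'
python3 -m handwheel '[{"tx":0,"ty":-3.4,"tz":8.1,"roll":0},{"tx":0,"ty":-2.9,"tz":8.3,"roll":0},{"tx":0,"ty":-2.4,"tz":8.5,"roll":0},{"tx":0,"ty":-1.8,"tz":8.6,"roll":0},{"tx":0,"ty":-1.3,"tz":8.7,"roll":0},{"tx":0,"ty":-0.8,"tz":8.7,"roll":0},{"tx":0,"ty":0,"tz":0,"roll":0},{"tx":0,"ty":0,"tz":0,"roll":0}]'
python3 - <<'E'
from h import *
to(w(-.145,-.05,.085-.0187))
p,d=optics.get_image("side");cv2.imwrite("pics/s2.png",cv2.resize(p[140:300,270:470],(800,640))[:600,:,::-1])
E
```

```text
t: 5.48
tool_pos: [0.4761, -0.1058, 0.1255]
tool_rot: [-2.191, -2.25, 0.002]
contact_force: [4.3, -4.0, -4.9]
opening: 0.0086
grip_force: 29.7
t: 6.15
tool_pos: [0.465, -0.1061, 0.0757]
tool_rot: [2.191, 2.251, 0.001]
contact_force: [7.2, -1.8, -2.0]
opening: 0.0086
grip_force: 29.3
t 6.15 tcp [ 0.465  -0.1061  0.0757] xang 1.598 zz -1.0 shift [-1.8 -0.7  9.4]
```

View pics/s2.png

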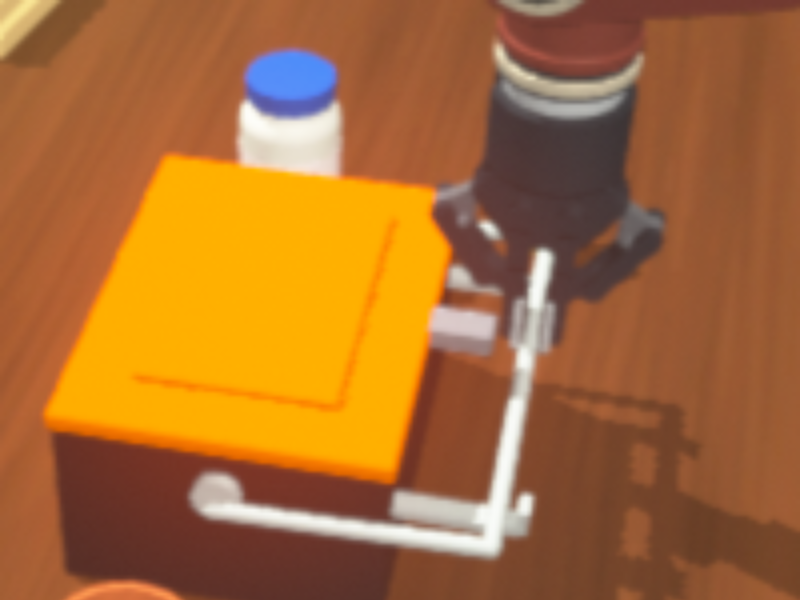

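The handle follows the gripper. The bar at (500,510) is just above the catch end at (520,500). I'll go the last 10 mm slowly.

```bash
python3 -m handwheel '[{"tx":0,"ty":-0.2,"tz":3,"roll":0},{"tx":0,"ty":0,"tz":3,"roll":0},{"tx":0,"ty":0,"tz":3,"roll":0},{"tx":0,"ty":0,"tz":0,"roll":0},{"tx":0,"ty":0,"tz":0,"roll":0}]'
python3 -m handwheel '[{"tx":0,"ty":0,"tz":2,"roll":0},{"tx":0,"ty":0,"tz":2,"roll":0},{"tx":0,"ty":0,"tz":1,"roll":0},{"tx":0,"ty":0,"tz":0,"roll":0},{"tx":0,"ty":0,"tz":0,"roll":0},{"tx":0,"ty":0,"tz":0,"roll":0}]'
```

```text
t: 6.62
tool_pos: [0.4651, -0.1061, 0.0705]
tool_rot: [-2.19, -2.251, 0.0]
contact_force: [-3.6, 3.0, 18.5]
opening: 0.0084
grip_force: 31.4
t: 7.12
tool_pos: [0.4652, -0.1063, 0.0699]
tool_rot: [-2.188, -2.25, 0.003]
contact_force: [-18.5, 8.0, 46.5]
opening: 0.0088
grip_force: 34.2
```

The bar is seated: TCP z 0.070 plus the 15 mm grip offset gives 0.085. I'll relieve the push, open and retreat.

```bash
python3 -m handwheel '[{"tx":0,"ty":0,"tz":-3,"roll":0},{"tx":0,"ty":0,"tz":-1,"roll":0},{"tx":0,"ty":0,"tz":0,"roll":0}]'
python3 -m handwheel '[{"tx":0,"ty":0,"tz":0,"roll":0},{"tx":0,"ty":0,"tz":0,"roll":0},{"tx":0,"ty":0,"tz":0,"roll":0},{"tx":0,"ty":0,"tz":0,"roll":0},{"tx":0,"ty":0,"tz":-8,"roll":0},{"tx":0,"ty":0,"tz":-20,"roll":0},{"tx":0,"ty":0,"tz":-35,"roll":0},{"tx":0,"ty":0,"tz":-35,"roll":0},{"tx":0,"ty":0,"tz":-35,"roll":0},{"tx":0,"ty":0,"tz":-10,"roll":0},{"tx":0,"ty":0,"tz":0,"roll":0}]' 40
python3 -m handwheel '[{"tx":0,"ty":0,"tz":0,"roll":0.1209},{"tx":0,"ty":0,"tz":0,"roll":0.1209},{"tx":0,"ty":0,"tz":0,"roll":0.1209},{"tx":0,"ty":0,"tz":0,"roll":0.1209},{"tx":0,"ty":0,"tz":0,"roll":0.1209},{"tx":0,"ty":0,"tz":0,"roll":0.1209},{"tx":0,"ty":0,"tz":0,"roll":0.1209},{"tx":0,"ty":0,"tz":0,"roll":0.1209},{"tx":0,"ty":0,"tz":0,"roll":0.1209},{"tx":0,"ty":0,"tz":0,"roll":0.1209},{"tx":0,"ty":0,"tz":0,"roll":0.1209},{"tx":0,"ty":0,"tz":0,"roll":0.1209}]'
python3 -m handwheel '[{"tx":0,"ty":0,"tz":0,"roll":0.12},{"tx":0,"ty":0,"tz":0,"roll":0},{"tx":0,"ty":0,"tz":0,"roll":0}]' 50
python3 - <<'E'
from h import *
o=ctrl.get_obs();to(w(-.118,0,.098))
p,d=optics.get_image("wrist");cv2.imwrite("pics/w3.png",p[:,:,::-1])
T=np.eye(4);T[:3,:3]=R.from_rotvec(o["tool_rot"]).as_matrix();T[:3,3]=o["tool_pos"]
W=cloud("wrist",p,d,T@optics.camera_params("wrist")["tool_from_camera"]);Wc=W.copy()
c,s=np.cos(YAW),np.sin(YAW);X=W[...,0]-C[0];Y=W[...,1]-C[1];Wc[...,0]=c*X+s*Y;Wc[...,1]=-s*X+c*Y
S=cv2.cvtColor(p,cv2.COLOR_RGB2HSV)[...,1]
m=(d>0)&(S<70)&(Wc[...,2]>.105)&(Wc[...,2]<.14)&(abs(Wc[...,1])<.03)&(Wc[...,0]>-.14)&(Wc[...,0]<-.08)
print("tab",m.sum(),np.percentile(Wc[m],[3,50,97],axis=0).round(4).tolist())
m=(d>0)&(S<70)&(Wc[...,2]>.06)&(Wc[...,2]<.102)&(abs(Wc[...,1])<.085)&(abs(Wc[...,0]+.145)<.015)
print("bar",m.sum(),np.percentile(Wc[m],[3,50,97],axis=0).round(4).tolist())
E
```

```text
t: 7.37
tool_pos: [0.4651, -0.1062, 0.0703]
tool_rot: [-2.19, -2.251, 0.001]
contact_force: [-5.6, 3.3, 23.1]
opening: 0.0087
grip_force: 31.9
t: 8.28
tool_pos: [0.4667, -0.107, 0.2149]
tool_rot: [2.186, 2.246, 0.005]
contact_force: [0.8, 0.5, 0.5]
opening: 0.0401
grip_force: 0.0
t: 9.28
tool_pos: [0.4634, -0.1057, 0.2074]
tool_rot: [-3.132, -0.221, 0.006]
contact_force: [-0.7, 0.3, -0.5]
opening: 0.0402
grip_force: 0.0
t: 9.53
tool_pos: [0.4637, -0.1059, 0.2081]
tool_rot: [-3.14, -0.047, 0.005]
contact_force: [0.5, 0.9, -0.1]
opening: 0.0499
grip_force: 0.0
t 9.53 tcp [ 0.4637 -0.1059  0.2081] xang 0.03 zz -1.0 shift [ 28.1 -47.7 110.1]
tab 2353 [[-0.1242, -0.0102, 0.1192], [-0.1073, -0.0003, 0.1251], [-0.0913, 0.0106, 0.1264]]
bar 3383 [[-0.1481, -0.0798, 0.0867], [-0.1429, 0.0003, 0.0904], [-0.1392, 0.0797, 0.0922]]
```

View pics/w3.png

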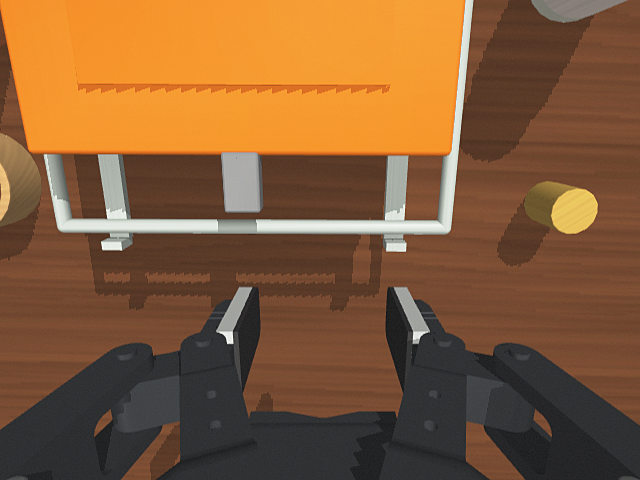

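The wrist view shows the bar lying in both catches at (115,235) and (396,235), with its top at 0.090, so it is seated. The tab is at (241,183), centred at case y = 0. Now I'll grip the tab.

```bash
python3 -m handwheel '[{"tx":14,"ty":-24,"tz":0,"roll":0},{"tx":14,"ty":-24,"tz":0,"roll":0},{"tx":0,"ty":0,"tz":30,"roll":0},{"tx":0,"ty":0,"tz":30,"roll":0},{"tx":0,"ty":0,"tz":30,"roll":0},{"tx":0,"ty":0,"tz":14,"roll":0},{"tx":0,"ty":0,"tz":5,"roll":0},{"tx":0,"ty":0,"tz":0,"roll":0},{"tx":0,"ty":0,"tz":0,"roll":0}]'
python3 -c "
from h import *
to(w(-.118,0,.098))"
```

```text
t: 10.33
tool_pos: [0.4917, -0.0576, 0.1017]
tool_rot: [3.141, 0.044, 0.001]
contact_force: [0.7, -0.0, -0.2]
opening: 0.05
grip_force: 0.0
t 10.33 tcp [ 0.4917 -0.0576  0.1017] xang 0.028 zz -1.0 shift [-1.7 -0.5  3.7]
```

```bash
python3 -m handwheel '[{"tx":-1.5,"ty":0,"tz":3,"roll":0},{"tx":0,"ty":0,"tz":0,"roll":0},{"tx":0,"ty":0,"tz":0,"roll":0},{"tx":0,"ty":0,"tz":0,"roll":0},{"tx":0,"ty":0,"tz":0,"roll":0},{"tx":0,"ty":0,"tz":0,"roll":0},{"tx":0,"ty":0,"tz":0,"roll":0}]' 0 35
python3 - <<'E'
from h import *
to(w(-.118,0,.098))
a=np.linspace(0,.76,21);x=-208*np.cos(a)-7*np.sin(a);z=208*np.sin(a)+7*np.cos(a)
for i in range(20): print(round(x[i+1]-x[i],1),round(-(z[i+1]-z[i]),1),end="; ")
E
```

```text
t: 10.92
tool_pos: [0.4904, -0.0567, 0.0995]
tool_rot: [-3.139, -0.043, -0.003]
contact_force: [-2.2, 5.1, 3.8]
opening: 0.0215
grip_force: 37.1
t 10.92 tcp [ 0.4904 -0.0567  0.0995] xang 0.027 zz -1.0 shift [-0.4  0.5  1.5]
-0.1 -7.9; 0.2 -7.9; 0.5 -7.8; 0.8 -7.8; 1.1 -7.7; 1.4 -7.7; 1.7 -7.6; 2.0 -7.5; 2.3 -7.4; 2.5 -7.3; 2.8 -7.2; 3.1 -7.0; 3.4 -6.9; 3.6 -6.8; 3.9 -6.6; 4.2 -6.4; 4.4 -6.2; 4.7 -6.1; 4.9 -5.9; 5.1 -5.7;
```

```bash
python3 -m handwheel '[{"tx":0,"ty":0,"tz":-8,"roll":0},{"tx":0.2,"ty":0,"tz":-7.9,"roll":0},{"tx":0.5,"ty":0,"tz":-7.8,"roll":0},{"tx":0.8,"ty":0,"tz":-7.8,"roll":0},{"tx":1.1,"ty":0,"tz":-7.7,"roll":0},{"tx":1.4,"ty":0,"tz":-7.7,"roll":0},{"tx":1.7,"ty":0,"tz":-7.6,"roll":0},{"tx":2,"ty":0,"tz":-7.5,"roll":0},{"tx":2.3,"ty":0,"tz":-7.4,"roll":0},{"tx":2.5,"ty":0,"tz":-7.3,"roll":0},{"tx":0,"ty":0,"tz":0,"roll":0}]'
python3 -m handwheel '[{"tx":2.8,"ty":0,"tz":-7.2,"roll":0},{"tx":3.1,"ty":0,"tz":-7,"roll":0},{"tx":3.4,"ty":0,"tz":-6.9,"roll":0},{"tx":3.6,"ty":0,"tz":-6.8,"roll":0},{"tx":3.9,"ty":0,"tz":-6.6,"roll":0},{"tx":0,"ty":0,"tz":0,"roll":0}]'
python3 -m handwheel '[{"tx":4.2,"ty":0,"tz":-6.4,"roll":0},{"tx":4.4,"ty":0,"tz":-6.2,"roll":0},{"tx":4.7,"ty":0,"tz":-6.1,"roll":0},{"tx":4.9,"ty":0,"tz":-5.9,"roll":0},{"tx":5.1,"ty":0,"tz":-5.7,"roll":0},{"tx":0,"ty":0,"tz":0,"roll":0},{"tx":0,"ty":0,"tz":0,"roll":0},{"tx":0,"ty":0,"tz":0,"roll":0},{"tx":0,"ty":0,"tz":0,"roll":0},{"tx":0,"ty":0,"tz":0,"roll":0},{"tx":0,"ty":0,"tz":0,"roll":0},{"tx":0,"ty":0,"tz":0,"roll":0}]'
cat > m.py <<'E'
from h import *
for n in("side","scene"):
    p,d=optics.get_image(n);cv2.imwrite(f"pics/{n}4.png",p[:,:,::-1]);W=cloud(n,p,d)
    h=cv2.cvtColor(p,cv2.COLOR_RGB2HSV);c,s=np.cos(YAW),np.sin(YAW);X=W[...,0]-C[0];Y=W[...,1]-C[1]
    cx=c*X+s*Y;cy=-s*X+c*Y
    m=(d>0)&(h[...,0]>3)&(h[...,0]<20)&(h[...,1]>170)&(h[...,2]>140)&(abs(cx)<.1)&(abs(cy)<.12)&(W[...,2]>.11)
    m=cv2.erode(m.astype(np.uint8),np.ones((5,5)))>0
    l=cv2.fitLine(np.c_[cx[m],W[m][:,2]].astype(np.float32),cv2.DIST_HUBER,0,.01,.01).ravel();print(n,m.sum(),"lid angle",-np.arctan(l[1]/l[0]))
E
python3 m.py
```

```text
t: 11.83
tool_pos: [0.5052, -0.0563, 0.1767]
tool_rot: [-3.14, -0.043, -0.013]
contact_force: [9.1, 3.9, -5.8]
opening: 0.0215
grip_force: 34.7
t: 12.33
tool_pos: [0.5212, -0.0559, 0.2099]
tool_rot: [-3.139, -0.043, -0.009]
contact_force: [8.6, 3.1, -9.0]
opening: 0.0212
grip_force: 34.7
t: 13.33
tool_pos: [0.5425, -0.0553, 0.2384]
tool_rot: [-3.14, -0.043, -0.001]
contact_force: [4.0, 3.4, -6.5]
opening: 0.0212
grip_force: 35.2Traceback (most recent call last):
  File "m.py", line 8, in <module>
    l=cv2.fitLine(np.c_[cx[m],W[m][:,2]].astype(np.float32),cv2.DIST_HUBER,0,.01,.01).ravel();print(n,m.sum(),"lid angle",-np.arctan(l[1]/l[0]))
      ~~~~~~~~~~~^^^^^^^^^^^^^^^^^^^^^^^^^^^^^^^^^^^^^^^^^^^^^^^^^^^^^^^^^^^^^^^^^^^^
cv2.error: OpenCV(4.12.0) /io/opencv/modules/imgproc/src/linefit.cpp:50: error: (-215:Assertion failed) count > 0 in function 'fitLine2D_wods'
```

View pics/side4.png

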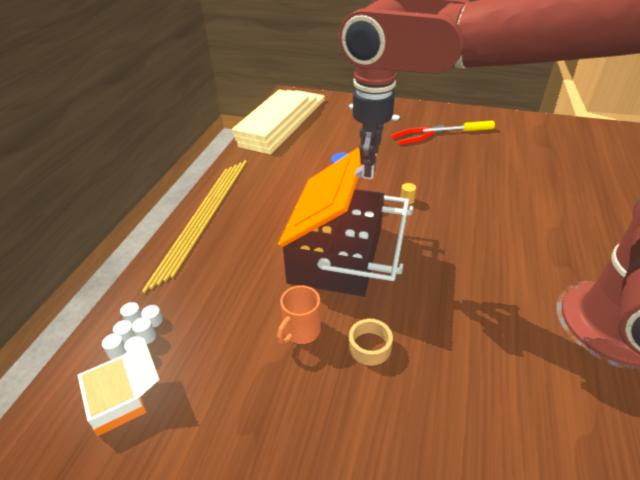

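The side view shows the lid raised around (325,200) with the gripper on the tab at (368,172), and the handle in its catches. I'll check the angle with a looser mask.

```bash
sed -i 's/abs(cx)<.1)/abs(cx)<.13)/; s/np.ones((5,5))/np.ones((3,3))/; s/h\[...,1\]>170/h[...,1]>120/; s/^    l=/    print(m.sum(),(d[150:230,300:350]>0).mean(),np.median(W[170:220,310:340],axis=(0,1)))\n    if m.sum()<9: continue\n    l=/' m.py; python3 m.py; python3 - <<'E'
from h import *
to(w(0,0,.2));q=ctrl.get_obs()["tool_pos"]
H=w(.09,0,.11);z=q[2]+.0187-.11;print("angle from tool",np.arcsin(z/.208)-7/208,np.arctan2(z,H[0]-q[0])-.034)
E
```

```text
450 0.99625 [ 0.62937068 -0.02897662  0.18905611]
side 450 lid angle 1.451756
12667 0.99575 [0.56815161 0.06216566 0.20609159]
scene 12667 lid angle 1.3109359
t 13.48 tcp [ 0.5425 -0.0553  0.2384] xang 0.028 zz -1.0 shift [65.5  0.6 38.4]
angle from tool 0.7519822319049212 0.7238719459503418
```

```bash
python3 - <<'E'
from h import *
p,d=optics.get_image("side");W=cloud("side",p,d);print(p[200,325],p[185,335])
q=W[185:215,315:338].reshape(-1,3);c=np.median(q,0)
n=np.linalg.svd(q-c)[2][2];n*=np.sign(n[2]);print(n,"lid angle",np.arctan2(np.hypot(n[0],n[1]),n[2]),"rms",((q-c)@n).std())
i=np.load("pics/side0.npz")["p"];D=np.abs(i.astype(int)-p).sum(2)[150:380,270:425]>60
p2,d2=optics.get_image("scene");j=np.load("pics/scene0.npz")["p"];E=np.abs(j.astype(int)-p2).sum(2)>60
for nme,r in dict(tape=(180,215,305,342),mug=(190,240,358,398),slug=(345,372,175,200),tub=(366,420,243,286)).items(): print(nme,E[r[0]:r[1],r[2]:r[3]].mean().round(3))
o=ctrl.get_obs();print(o["dq"].round(3),o["grip_force"])
E
```

```text
[255 174   0] [255 174   0]
[0.80285627 0.02731195 0.59554669] lid angle 0.9328503117751302 rms 0.009773598659763062
tape 0.619
mug 0.086
slug 0.0
tub 0.0
[-0.001 -0.002  0.001 -0.002  0.001 -0.001] 35.20415782928467
```

```bash
python3 - <<'E'
from h import *
for n0 in("side","scene"):
    p,d=optics.get_image(n0);W=cloud(n0,p,d);h=cv2.cvtColor(p,cv2.COLOR_RGB2HSV)
    m=(d>0)&(h[...,0]>5)&(h[...,0]<24)&(h[...,1]>215)&(h[...,2]>200)&(W[...,2]>.12)&(abs(W[...,0]-.62)<.13)&(abs(W[...,1]+.054)<.12)
    m=cv2.erode(m.astype(np.uint8),np.ones((3,3)))>0
    q=W[m]
    if len(q)<30: print(n0,len(q));continue
    for _ in range(8):
        c=q.mean(0);n=np.linalg.svd(q-c,full_matrices=False)[2][2];n*=np.sign(n[2]);e=abs((q-c)@n);q=q[e<max(.004,2*np.median(e))]
    print(n0,m.sum(),len(q),n.round(3),"angle",np.arctan2(n[0],n[2]),"rms",((q-c)@n).std())
# loose things in the side view against the first one
a=np.load("pics/side0.npz")["p"].astype(int);b,_=optics.get_image("side");D=abs(a-b).sum(2)>60
for k,r in dict(tape=(319,362,348,394),mug=(286,346,278,322),slug=(183,200,402,417)).items(): print(k,D[r[0]:r[1],r[2]:r[3]].mean().round(3))
E
```

```text
side 2565 2527 [0.653 0.021 0.757] angle 0.7117682555332967 rms 0.0015566497892189265
scene 0
tape 0.005
mug 0.0
slug 0.067
```

Lid angle is about 0.71 to 0.75 and the loose objects haven't moved. I'll nudge it up slightly to centre it, then settle.

```bash
python3 -m handwheel '[{"tx":1.8,"ty":0,"tz":-2,"roll":0},{"tx":1.9,"ty":0,"tz":-2,"roll":0},{"tx":1.9,"ty":0,"tz":-1.9,"roll":0},{"tx":0,"ty":0,"tz":0,"roll":0},{"tx":0,"ty":0,"tz":0,"roll":0},{"tx":0,"ty":0,"tz":0,"roll":0},{"tx":0,"ty":0,"tz":0,"roll":0},{"tx":0,"ty":0,"tz":0,"roll":0},{"tx":0,"ty":0,"tz":0,"roll":0},{"tx":0,"ty":0,"tz":0,"roll":0},{"tx":0,"ty":0,"tz":0,"roll":0},{"tx":0,"ty":0,"tz":0,"roll":0}]'
python3 - <<'E'
from h import *
p,d=optics.get_image("side");W=cloud("side",p,d);h=cv2.cvtColor(p,cv2.COLOR_RGB2HSV)
m=(d>0)&(h[...,0]>5)&(h[...,0]<24)&(h[...,1]>215)&(h[...,2]>200)&(W[...,2]>.12)&(abs(W[...,0]-.62)<.13)&(abs(W[...,1]+.054)<.12)
q=W[cv2.erode(m.astype(np.uint8),np.ones((3,3)))>0];c=q.mean(0);n=np.linalg.svd(q-c,full_matrices=False)[2][2]
a=np.arctan(n[0]/n[2]);print("angle",a)
if .69<a<.86: print(ctrl.finish_job())
E
```

```text
t: 14.73
tool_pos: [0.5478, -0.0552, 0.2441]
tool_rot: [-3.139, -0.043, 0.001]
contact_force: [3.9, 3.1, -7.4]
opening: 0.0213
grip_force: 35.0
angle 0.7465171050299042
the job is handed in; nothing more can be done
None
```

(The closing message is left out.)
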